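Remix a glaze jar on the touch mixer

TASK

The glaze in the flat-sided jar has settled. Lift that jar out of its bay in the rack, set it down clear of the rack and the mixer and take it again by its broad sides, then, still holding it, press it squarely into the mixer's sprung tray until the tray is fully down and keep it down for a good second. Finally stand the jar in the middle of the banding wheel and let go, keeping it upright throughout and leaving the other jars, the figurine and the wooden stick where they are.

Things in the scene. Friction and masses are not known exactly. Their poses are not given: they have to be found in the camera images.
- jar: Loose flat-sided jar: white plastic box 62 (its x) x 42 (y) x 80 mm high, rounded edges, fixed grey lid 58 x 38 x 8 mm on top, paper label on the broad sides, 0.21 to 0.35 kg. Origin: centre of underside, z up. Broad sides face its +y/-y, narrow ends its +x/-x. Starts upright in one of the rack's three bays, its x along the rack's x, only its two ends free to grasp.
- jar_lid (a point): Centre of the top of the flat-sided jar's lid, 88 mm above its underside.
- rack: Fixed plywood rack, origin at centre of underside. Floor 84 (x) x 171 (y) mm, 8 mm thick. Four partitions, 5 mm thick, 50 mm long in x, up to 100 mm above the bench, make three bays 48 mm wide centred at y = -53, 0, 53 mm, one jar in each. Bays are open at both x ends but for lips 6 mm high at x = +-35 to 40 mm. Fingers fit only at the jar's x ends.
- mixer: Fixed touch mixer, origin at centre of underside. Grey housing 150 x 150 x 50 mm; two aluminium end plates 5 mm thick, 40 mm wide in y, inner faces at x = +-35 mm, reach 164 mm above the bench, with the sprung tray between them. The jar goes in with its x along the mixer's x, either way round; the end plates hide its ends, so fingers fit only at its broad sides.
- pad_top (a point): Centre of the upper face of the mixer's sprung black rubber tray (moves with it), 72 mm above the bench when up, 62 mm when fully down; axes as the mixer's. Tray 66 (x) x 57 (y) mm; rims 4 mm thick stand 5 mm above this face along the two y sides, 49 mm apart inside; none at the x ends. The jar stands flat in it only with its long axis along x.
- pad (a joint): How far the sprung tray is pressed down: 0 = up, 0.010 m = fully down on its stop. It starts to move at about 6 N and needs about 13 N in all, the jar's weight included, to be fully down; it springs back by itself and the jar's weight alone does not press it.
- wheel_top (a point): Centre of the upper face of the banding wheel, a low turntable with a wooden disc 180 mm across on a dark steel foot; its flat upper face is 42 mm above the bench. It is locked and does not turn.
- round_a: A round white jar with grey lid, 42 mm diameter, 78 mm high, in another bay of the rack; to be left alone. Origin at the centre of its underside.
- round_b: The second round jar, like round_a, in the remaining bay; to be left alone.
- figurine: Brown clay figurine, turned shape 56 mm across and 110 mm high, standing on the far side of the bench; to be left alone. Origin at the centre of its underside.
- stick: Wooden modelling stick 160 x 11 x 8 mm lying on the far side of the bench, long in its x; to be left alone. Origin at the centre of its underside.
Mind the look-alikes: they are no part of the job. Several things look just like the rack: the one meant starts farthest to the robot's right.

How it is judged:
On the way, in this order (a step that is already met when the one before it is completed fails the run):
1. the flat-sided jar stands upright and released, clear of the rack and of the mixer (linear speed of jar below 0.02 m/s and angle between jar's own z axis and vertical below 0.1 rad and contact force between the fingers and jar below 0.2 N and horizontal distance between jar and rack above 0.1 m and horizontal distance between jar and pad_top above 0.08 m and contact force between jar and rack below 0.1 N and contact force between jar and mixer below 0.1 N), for 0.2 s.
2. held in the fingers, the jar stands squarely in the tray and presses it fully down (at least 8.5 of 10 mm) for 0.8 s (value of joint pad above 0.0085 m and z of jar in the frame of pad_top below 0.003 m and horizontal distance between jar and pad_top below 0.008 m and angle between the x axis of jar and the x axis of mixer, either way round below 0.14 rad and angle between jar's own z axis and vertical below 0.08 rad and contact force between the fingers and jar above 1 N and z of the grasp point in the frame of jar below 0.094 m), for 0.8 s.
At the end, for the whole second after the job is handed in: The flat-sided jar stands upright (within 0.1 rad), released and at rest on the banding wheel, its centre within 40 mm of the wheel's centre, and the mixer's tray has sprung back up (within 2 mm) (linear speed of jar below 0.02 m/s and angle between jar's own z axis and vertical below 0.1 rad and contact force between the fingers and jar below 0.2 N and horizontal distance between jar and wheel_top below 0.04 m and z of jar in the frame of wheel_top between -0.004 and 0.004 m and value of joint pad below 0.002 m); the robot touches nothing.
It fails at once if the flat-sided jar is tipped by more than 0.5 rad (angle between jar's own z axis and vertical above 0.5 rad).
It fails at once if a bystander (round jar, figurine or stick) is moved by more than 30 mm (distance of any of round_a, round_b, figurine, stick from where it was at the start of the episode above 0.03 m).
It also fails if it takes over 72 s, if anything falls off the work surface, if the arm or the gripper's body presses on something with over 40 N, if the wrist force passes 120 N, or if a joint passes its speed limit or range.

ROBOT

A 6-joint arm with a two-finger parallel gripper is mounted at the origin on the work surface. World frame = base frame: x ahead of the robot, y to its left, z up, the work surface at z = 0. Lengths are in m, angles in rad, forces in N, time in s.
With the tool pointing down it reaches from about 0.275 to 0.975 m from the base axis. Payload 8.4 kg.
Tool frame: the origin (TCP) lies at the very end of the fingers, on their centre line; the grasp point (between the pads) lies 19 mm behind it; z points along the fingers, y is the line along which they close (so a half turn about z gives the same grasp; the last joint's range is limited). The gripper opens to 92 mm and grips with 3 to 60 N. Pads are 20 mm wide; open, the fingers measure 128 mm over their backs; the gripper's body (75 mm by 189 mm) begins 69 mm behind the grasp point.
Start: joints at [-1.251, 0.353, 1.633, -0, 1.155, -0.002], TCP at [0.198, -0.593, 0.183] pointing down, gripper open.
Joint ranges: [-2.63, 2.63], [-0.92, 2.1], [0.06, 2.66], [-1.3, 4.44], [0, 2.69], [-3.02, 3.02]. Speed limits (rad/s): [2.22, 2.22, 2.79, 3.14, 3.14, 3.14].

INTERFACE

Orientations are given as a unit quaternion [w, x, y, z].
In Python, from cell import sensors, imaging, ticket gives the robot as it stands. The module is installed in compiled form; this text tells all that it offers.
- The arm moves only by the shell command python3 -m pendant 'ROWS' [OPENING] [FORCE]. ROWS is text: rows parted by semicolons, each of 4 numbers parted by spaces: the shift along the world's x, y, z in cm, then the turn about the world's z in degrees. In form: x y z yaw; .... A call has 1 to 12 rows; each row shifts and turns the commanded pose from where the row before left it; what a row does not reach is not made up. A row lasts 1/10 s, in which the tool goes at most 50 mm and 8.59 degrees, less where a joint would pass 70% of its speed; a pose out of reach is approached as far as the arm can. A call is refused whole if a number of a shift passes 5 or a number of a turn 8.59, either way. A call with a gripper value outside its range is refused whole. OPENING is the opening, from -1 (shut) to 1 (fully open), set as the call begins (- or left out, the last holds). The fingers move at their own pace and stop on an object; FORCE is the grip in N (left out, the last holds). Time passes only in rows, so rows that do not move let the fingers close. It gives the time, the measured TCP pose, the force, the opening and the grip force at its end, in the units of the state.
- sensors.read_state(): the state, without advancing time (a new reading comes with each control period).
- imaging.camera(name): name is "scene" or "top" or "wrist"; returns a dict with "pixels" (420x560x3 uint8, red, green, blue), "z_map" (420x560 float32, m along the optical axis (not along the pixel's ray), 0 where there is no reading), "mtx" (3x3 intrinsics, pixels), "camera_from_world" (4x4, takes a point from world to camera coordinates). Camera axes: x right, y down, z forward; pixel columns grow to the right and rows downward; lengths in m; the calibration is good to about 2 mm. A picture is of the moment at which its call begins.
- ticket.sign_off(): hands the job in; it is judged then, once.
The state is a dict: "clock": time; "qpos": joint angles; "dq": joint speeds; "tau": joint torques, N m; "tool_pos": TCP position; "ee_rot": TCP orientation; "contact_force": force on the tool from outside, world axes, zero at the start; "moment": the same for the moment, N m; "grip_width": finger opening in m; "gripper_force": force on a finger pad.
Only numpy, scipy, OpenCV 4.12 (cv2) and the standard library are available. Lean on these libraries where they do the work, as an engineer would, in place of code of your own. Each camera call takes 0.05 s, during which the arm holds its last target. There are 200 camera calls.

## Working session

There is one attempt and no reset: what is moved stays moved. The work goes in short steps, Python scripts to look and compute and a shell command to move; the robot and the scene stay as the last step left them, time stands still between calls to the robot, and variables do not carry over. Pictures are saved under pics/ and viewed, at most 10 in all, crops included, and the job is handed in when it is done.

```bash
mkdir -p pics; cat > h.py <<'E'
import numpy as np, cv2
from cell import sensors, imaging, ticket
def grab(n,tag):
    c=imaging.camera(n); np.savez(f'pics/{tag}.npz',**c); cv2.imwrite(f'pics/{tag}.png',c['pixels'][:,:,::-1]); return c
def world(c):
    z=c['z_map'].astype(float); K=c['mtx']; v,u=np.mgrid[:z.shape[0],:z.shape[1]]
    p=np.stack([(u-K[0,2])/K[0,0]*z,(v-K[1,2])/K[1,1]*z,z],-1)
    T=np.linalg.inv(c['camera_from_world']); w=p@T[:3,:3].T+T[:3,3]; w[z<=0]=np.nan; return w
E
python3 - <<'E'
from h import *
a=grab('top','top0');b=grab('scene','sc0')
for c in(a,b): print(np.linalg.inv(c['camera_from_world']).round(3),c['mtx'][0,0])
s=sensors.read_state();print(s)
E
```

```text
[[-0.008 -0.992  0.125  0.431]
 [-1.     0.008  0.004 -0.002]
 [-0.005 -0.125 -0.992  1.051]
 [ 0.     0.     0.     1.   ]] 417.1821852933969
[[-0.33   0.74  -0.587  1.205]
 [ 0.944  0.256 -0.207  0.23 ]
 [-0.003 -0.622 -0.783  0.92 ]
 [ 0.     0.     0.     1.   ]] 522.1341864527501
{'clock': 0.1, 'qpos': array([-1.25138070e+00,  3.53577910e-01,  1.63406261e+00, -4.74895462e-06,
        1.15519282e+00, -2.38507491e-03]), 'dq': array([ 0.00124055, -0.00245661, -0.00148788,  0.00090124,  0.00128089,
        0.00135141]), 'tau': array([ 6.24853760e-05, -5.94904053e+01, -3.34930909e+01,  6.98288181e-02,
        1.84683729e-02, -4.90816637e-05]), 'tool_pos': array([ 0.19752654, -0.5924528 ,  0.18233818]), 'ee_rot': array([-6.12224390e-04,  9.87083097e-01,  1.60207908e-01, -1.00067330e-04]), 'contact_force': array([-0.21199997,  0.24064765,  0.17488924]), 'moment': array([ 0.0301932 , -0.01945501,  0.01053551]), 'gripper_force': 0.0, 'grip_width': 0.09187379026218058}
```

View pics/top0.png

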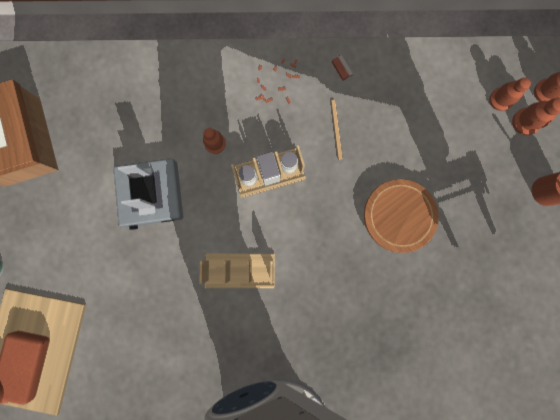

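View pics/sc0.png

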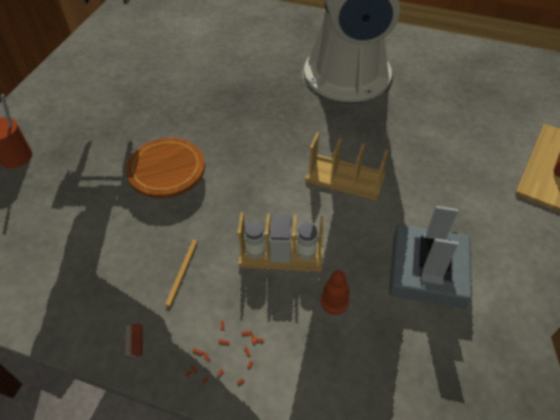

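The top view shows the jar rack at about (270,170), with the flat jar in its middle bay. The mixer is at (146,193), the wheel at (402,215), the figurine at (213,140), the stick at (337,130) and an empty look-alike rack at (238,270). The scene view agrees: jar at (281,238), mixer at (435,260), wheel at (165,166).

```bash
python3 - <<'E'
from h import *
W={}
for n in('top0','sc0'):
    c=dict(np.load(f'pics/{n}.npz'));w=world(c);W[n]=w
    P=w.reshape(-1,3);P=P[~np.isnan(P).any(1)];rgb=c['pixels'].astype(int)
    print(n,'bench z',np.median(P[np.abs(P[:,2])<.02,2]))
    def sel(cx,cy,r,z0,z1):
        m=(np.hypot(P[:,0]-cx,P[:,1]-cy)<r)&(P[:,2]>z0)&(P[:,2]<z1);return P[m]
    def rep(s,q,ref):
        r=cv2.minAreaRect((q[:,:2]*1000).astype(np.float32));print(s,len(q),'mean',q.mean(0).round(4),'rect c',np.round(r[0],1),'size',np.round(r[1],1),'ang',round(r[2],1),'z',np.percentile(q[:,2],[5,50,95]).round(4))
    g=lambda u,v:w[v,u]
    if n=='top0': pts=dict(jar=(268,168),mix=(125,215),wheel=(402,215),ra=(249,175),rb=(289,160),fig=(210,133),pad=(143,190))
    else: pts=dict(jar=(282,222),wheel=(165,166),ra=(255,227),rb=(307,229),fig=(337,280),mix=(405,290),pad=(427,250))
    for k,(u,v) in pts.items(): print(k,g(u,v).round(4))
    j=g(*pts['jar']); q=sel(j[0],j[1],.04,j[2]-.006,j[2]+.006);rep('jar',q,0)
    q=sel(j[0],j[1],.13,.093,.12); 
    rep('rack+jars>93',q,0)
    q=sel(j[0],j[1],.13,.02,.13); rep('rack all',q,0)
    j=g(*pts['wheel']);q=sel(j[0],j[1],.13,.036,.05);rep('wheel',q,0)
    j=g(*pts['mix']);q=sel(j[0],j[1],.25,.043,.056);q=q[q[:,1]>.18];rep('mixer housing',q,0)
    q=sel(j[0],j[1],.25,.13,.19);rep('plates',q,0)
    q=sel(j[0],j[1],.15,.058,.085);rep('tray',q,0)
E
```

```text
top0 bench z 0.000892592347544352
jar [0.6276 0.0237 0.1006]
mix [0.5258 0.371  0.049 ]
wheel [ 0.5209 -0.2991  0.0412]
ra [0.6142 0.0689 0.0859]
rb [ 0.6491 -0.0255  0.0869]
fig [0.7093 0.1576 0.1108]
pad [0.5829 0.3219 0.0718]
jar 445 mean [0.6355 0.024  0.098 ] rect c [635.8  24.8] size [57.8 57.8] ang 15.2 z [0.095  0.0975 0.1026]
rack+jars>93 595 mean [0.6358 0.0239 0.0983] rect c [635.8  24.9] size [ 58.  163.8] ang 15.6 z [0.0943 0.0979 0.1029]
rack all 1507 mean [0.6319 0.0219 0.0828] rect c [634.7  24.6] size [ 60.4 163.8] ang 15.5 z [0.0377 0.0879 0.1018]
wheel 4288 mean [ 0.5202 -0.2963  0.0428] rect c [ 520.9 -296.9] size [177.3 178.8] ang 44.0 z [0.0398 0.0428 0.0459]
mixer housing 2635 mean [0.5787 0.3189 0.0509] rect c [586.3 415.8] size [354.8 167.8] ang 88.5 z [0.0471 0.051  0.0546]
plates 224 mean [0.5857 0.3215 0.1541] rect c [582.6 322.6] size [80.9 40.4] ang 7.4 z [0.1328 0.158  0.167 ]
tray 696 mean [0.586  0.3213 0.0736] rect c [581.2 322.2] size [107.3  58.2] ang 9.5 z [0.0685 0.0735 0.0795]
sc0 bench z 0.0005871423361110129
jar [0.6248 0.0227 0.0966]
wheel [ 
[... 259 characters left out ...]
 0.101 ]
rack+jars>93 726 mean [0.6354 0.022  0.0974] rect c [634.  22.] size [ 58.9 164. ] ang 17.1 z [0.0937 0.097  0.1019]
rack all 2864 mean [0.6453 0.0239 0.0724] rect c [634.8  22.3] size [ 63.9 163.9] ang 16.0 z [0.0278 0.0811 0.0998]
wheel 3613 mean [ 0.5245 -0.2972  0.0428] rect c [ 520.  -298.7] size [182.1 176.6] ang 30.0 z [0.0396 0.0429 0.0458]
mixer housing 3581 mean [0.5964 0.318  0.0502] rect c [608.1 280.4] size [193.9 237.6] ang 9.9 z [0.0465 0.0502 0.0538]
plates 635 mean [0.5826 0.3202 0.15  ] rect c [579.4 320.1] size [85.7 40.3] ang 7.5 z [0.1324 0.1505 0.165 ]
tray 831 mean [0.6263 0.2687 0.0724] rect c [647.6 259.1] size [ 91.  267.3] ang 46.8 z [0.0608 0.0728 0.0822]
```

Both views agree: jar centre (0.635, 0.023), lid top about 0.096 (88 + 8 mm), rack yaw about 16°. The mixer is at (0.581, 0.321) with yaw 7.4°, and the wheel is at (0.5205, -0.298). I'm moving above the jar.

```bash
python3 -m pendant '0 0 3.5 0;0 0 3.5 0;1.8 2.6 0 3.6;1.8 2.6 0 3.6;1.8 2.6 0 3.6;1.8 2.6 0 3.6;1.8 2.6 0 3.6;1.8 2.6 0 3.6;1.8 2.6 0 3.6;1.8 2.6 0 3.6;1.8 2.6 0 3.6;1.8 2.6 0 3.6' 1 20
python3 -m pendant '1.8 2.6 0 3.6;1.8 2.6 0 3.6;1.8 2.6 0 3.6;1.8 2.6 0 3.6;1.8 2.6 0 3.6;1.8 2.6 0 3.6;1.8 2.6 0 3.6;1.8 2.6 0 3.6;1.8 2.6 0 3.6;1.8 2.6 0 3.6;1.8 2.6 0 3.6;1.8 2.6 0 3.6'
python3 -m pendant '1 0 0 2;0 0 0 0;0 0 0 0'
python3 - <<'E'
from h import *
c=grab('wrist','w1');print(np.linalg.inv(c['camera_from_world']).round(3))
w=world(c);P=w.reshape(-1,3);P=P[~np.isnan(P).any(1)]
q=P[(np.hypot(P[:,0]-.635,P[:,1]-.023)<.04)&(P[:,2]>.09)&(P[:,2]<.106)]
r=cv2.minAreaRect((q[:,:2]*1000).astype(np.float32));print(r,np.median(q[:,2]),sensors.read_state()['tool_pos'])
E
```

```text
clock: 1.3
tool_pos: [0.3781, -0.3317, 0.2528]
ee_rot: [-0.0, 0.889, 0.458, -0.0]
contact_force: [0.3, -0.2, -0.4]
grip_width: 0.0922
gripper_force: 0.0
clock: 2.5
tool_pos: [0.594, -0.0197, 0.2526]
ee_rot: [-0.0, 0.657, 0.754, -0.0]
contact_force: [-0.2, -1.3, -0.5]
grip_width: 0.0917
gripper_force: 0.0
clock: 2.8
tool_pos: [0.6031, -0.0211, 0.2525]
ee_rot: [-0.0, 0.646, 0.764, -0.0]
contact_force: [0.7, 0.7, -0.2]
grip_width: 0.0919
gripper_force: 0.0
[[ 0.986  0.162  0.038  0.592]
 [ 0.166 -0.958 -0.235  0.045]
 [-0.001  0.238 -0.971  0.454]
 [ 0.     0.     0.     1.   ]]
((632.5846557617188, 24.28577423095703), (58.22406768798828, 57.99612808227539), 15.84349250793457) 0.09541929214749428 [ 0.60293012 -0.02131184  0.25265512]
```

View pics/w1.png

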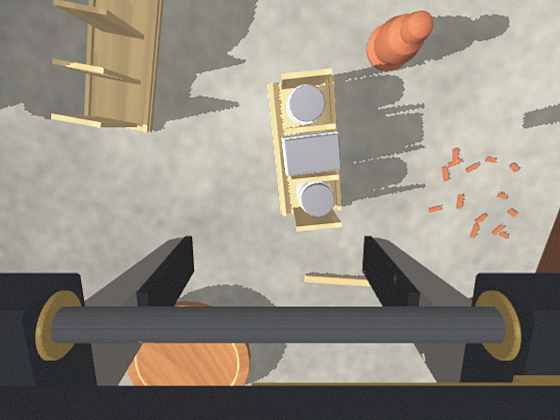

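The wrist view shows the flat lid at about (311,155), round jars at (306,103) and (316,198), and the fingers at the bottom. I'll segment the lid alone for a precise centre.

```bash
cat >> h.py <<'E'
def lid(c,x,y,h,r=.05):
    w=world(c);p=c['pixels'].astype(int);m=(np.hypot(w[...,0]-x,w[...,1]-y)<r)&(abs(w[...,2]-h)<.008)&(p[...,0]-p[...,2]<12)
    n,l,s,ce=cv2.connectedComponentsWithStats(m.astype(np.uint8));k=1+np.argmax(s[1:,4]);q=w[l==k]
    return cv2.minAreaRect((q[:,:2]*1000).astype(np.float32)),q.mean(0).round(4),len(q)
E
python3 - <<'E'
from h import *
for n in('top0','sc0','w1'): print(n,lid(dict(np.load(f'pics/{n}.npz')),.634,.0235,.0965))
E
```

```text
top0 (((635.3536987304688, 24.23334503173828), (60.21712875366211, 40.19464874267578), 17.71902847290039), array([0.6349, 0.0241, 0.0964]), 417)
sc0 (((633.3713989257812, 21.688297271728516), (61.596092224121094, 39.092063903808594), 18.74985694885254), array([0.6362, 0.0227, 0.0958]), 494)
w1 (((632.7969360351562, 23.565336227416992), (58.00140380859375, 38.22801208496094), 16.667436599731445), array([0.6326, 0.024 , 0.0952]), 1957)
```

```bash
python3 -m pendant '1 1.5 0 2.2;1 1.5 0 2.2;1.1 1.5 0 2.1;0 0 -3 0;0 0 -3 0;0 0 -3 0;0 0 -2 0;0 0 0 0;0 0 0 0'
```

```text
clock: 3.75
tool_pos: [0.6353, 0.0249, 0.1432]
ee_rot: [-0.0, 0.6, 0.8, -0.0]
contact_force: [1.1, -0.6, 0.3]
grip_width: 0.0919
gripper_force: 0.0
```

```bash
python3 -m pendant '-0.1 -0.1 -2 0;0 0 -2 0;0 0 -2 0;0 0 -2 0;0 0 -1.4 0;0 0 0 0;0 0 0 0'
python3 -m pendant '0 0 0 0;0 0 0 0;0 0 0 0;0 0 0 0;0 0 0 0;0 0 0 0;0 0 0 0;0 0 0 0;0 0 0 0;0 0 0 0' -1 30
```

```text
clock: 4.45
tool_pos: [0.6345, 0.0232, 0.05]
ee_rot: [0.0, 0.601, 0.799, 0.0]
contact_force: [0.1, 0.0, 0.4]
grip_width: 0.0918
gripper_force: 0.0
clock: 5.45
tool_pos: [0.6338, 0.023, 0.0494]
ee_rot: [0.0, 0.601, 0.799, 0.0]
contact_force: [-2.1, -0.6, 6.2]
grip_width: 0.0615
gripper_force: 30.0
```

```bash
python3 -m pendant '0 0 0.5 0;0 0 1 0;0 0 1.5 0;0 0 2 0;0 0 2 0;0 0 2 0;0 0 2 0;0 0 2 0;0 0 0 0'
python3 -m pendant '-1 -0.8 0 0;-2 -1.5 0 0;-2.5 -1.9 0 0;-2.5 -1.9 0 0;-2.5 -1.9 0 0;-2.5 -1.9 0 0;-2 -1.5 0 0;-1.2 -0.8 0 0;-0.3 -0.1 0 0;0 0 0 0;0 0 0 0'
python3 - <<'E'
from h import *
c=grab('wrist','w2')
E
```

```text
clock: 6.35
tool_pos: [0.6358, 0.0232, 0.183]
ee_rot: [0.002, 0.601, 0.799, 0.002]
contact_force: [0.2, 0.7, -2.2]
grip_width: 0.0614
gripper_force: 30.0
clock: 7.45
tool_pos: [0.4694, -0.0996, 0.179]
ee_rot: [0.0, 0.601, 0.799, 0.0]
contact_force: [0.6, -0.2, -2.4]
grip_width: 0.0615
gripper_force: 30.0
```

View pics/w2.png

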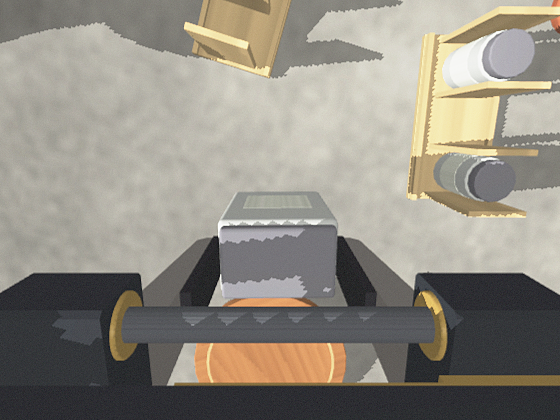

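The jar is held upright at (278,245), the middle bay at (460,120) is empty and the round jars are still in place. Next I'll set it down on the clear bench.

```bash
python3 -m pendant '0 0 -1.5 0;0 0 -3 0;0 0 -3 0;0 0 -3 0;0 0 -1.5 0;0 0 -1 0;0 0 0 0;0 0 -0.3 0;0 0 0 0'
```

```text
clock: 8.4
tool_pos: [0.4694, -0.0999, 0.0465]
ee_rot: [0.001, 0.601, 0.799, 0.0]
contact_force: [-0.7, 0.3, -3.4]
grip_width: 0.0613
gripper_force: 30.0
```

```bash
python3 -m pendant '0 0 -0.2 0;0 0 -0.1 0;0 0 -0.1 0;0 0 0 0;0 0 0 0'; python3 -m pendant '0 0 -0.1 0;0 0 0 0;0 0 0 0'
```

```text
clock: 8.9
tool_pos: [0.4687, -0.1, 0.042]
ee_rot: [0.0, 0.601, 0.799, -0.0]
contact_force: [-0.1, -0.6, -2.8]
grip_width: 0.0615
gripper_force: 30.0
clock: 9.2
tool_pos: [0.4688, -0.1, 0.0413]
ee_rot: [0.0, 0.601, 0.799, 0.0]
contact_force: [-2.5, 0.6, 5.7]
grip_width: 0.0613
gripper_force: 30.0
```

```bash
python3 -m pendant '0 0 0 0;0 0 0 0;0 0 0 0;0 0 0 0;0 0 0 0;0 0 0 0;0 0 2 0;0 0 3 0;0 0 3 0;0 0 4 0;0 0 3 -5;0 0 0 -8.5' 1
python3 -m pendant '0 0 0 -8.5;0 0 0 -8.5;0 0 0 -8.5;0 0 0 -8.5;0 0 0 -8.5;0 0 0 -8.5;0 0 0 -8.5;0 0 0 -8.5;0 0 0 -8.5;0 0 0 0;0 0 0 0;0 0 0 0'
python3 - <<'E'
from h import *
s=sensors.read_state();q=s['ee_rot'];print(np.degrees(2*np.arctan2(q[2],q[1])))
for n in('wrist','top','scene'):
    c=grab(n,n+'3');print(n,lid(c,.469,-.1,.088,.045))
E
```

```text
clock: 10.4
tool_pos: [0.4713, -0.1005, 0.1952]
ee_rot: [0.003, 0.692, 0.722, 0.002]
contact_force: [-0.5, -0.4, -0.4]
grip_width: 0.0919
gripper_force: 0.0
clock: 11.6
tool_pos: [0.4686, -0.0999, 0.191]
ee_rot: [0.0, 0.99, 0.142, -0.0]
contact_force: [0.8, -0.3, 0.9]
grip_width: 0.092
gripper_force: 0.0
16.33712102562458
wrist (((468.9810485839844, -99.13530731201172), (57.193328857421875, 38.9769401550293), 16.25169563293457), array([ 0.47  , -0.0989,  0.0871]), 2454)Traceback (most recent call last):
  File "<stdin>", line 4, in <module>
  File "h.py", line 11, in lid
    n,l,s,ce=cv2.connectedComponentsWithStats(m.astype(np.uint8));k=1+np.argmax(s[1:,4]);q=w[l==k]
                                                                      ~~~~~~~~~^^^^^^^^^
    return _wrapfunc(a, 'argmax', axis=axis, out=out, **kwds)
    return bound(*args, **kwds)
ValueError: attempt to get argmax of an empty sequence
```

View pics/wrist3.png

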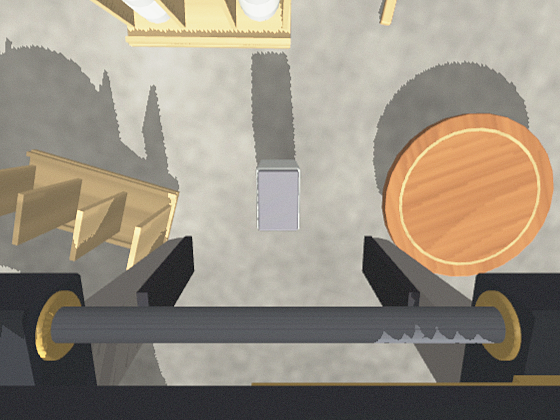

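The jar stands upright at about (278,198), released, with the fingers aligned to its broad sides. Regrasping now.

```bash
python3 -m pendant '0 0 -2 0;0 0 -3 0;0 0 -3 0;0 0 -3 0;0 0 -2 0;0 0 -1.5 0;0 0 -0.4 0;0 0 0 0;0 0 0 0'
python3 -m pendant '0 0 0 0;0 0 0 0;0 0 0 0;0 0 0 0;0 0 0 0;0 0 0 0;0 0 0 0;0 0 0 0;0 0 0 0;0 0 0 0' -1 45
```

```text
clock: 12.6
tool_pos: [0.4693, -0.1, 0.0427]
ee_rot: [0.0, 0.99, 0.141, 0.0]
contact_force: [1.4, 0.4, 0.7]
grip_width: 0.0921
gripper_force: 0.0
clock: 13.6
tool_pos: [0.4686, -0.0999, 0.042]
ee_rot: [-0.0, 0.99, 0.14, -0.0]
contact_force: [-1.1, -0.3, 0.4]
grip_width: 0.0411
gripper_force: 45.0
```

```bash
python3 -m pendant '0 0 0.5 0;0 0 1.5 0;0 0 2.5 0;0 0 3 0;0 0 3 0;0 0 3 0;0 0 3 0;0 0 3 0;0 0 1.5 0;0 0 1 0;0 0 0 0'
python3 -m pendant '0 1 0 0;0 2 0 -1;-0.3 3 0 -1;-0.4 3.7 0 -1;-0.4 4 0 -1;-0.4 4 0 -1;-0.4 4 0 -1;-0.4 4 0 -1;-0.4 4 0 -1;-0.2 4 0 -1;0 3 0 0;0 2 0 0'
python3 -m pendant '0 1 0 0;0 0.6 0 0;0 0 0 0;0 0 0 0'
python3 - <<'E'
from h import *
c=grab('wrist','w4')
w=world(c);s=sensors.read_state();print(s['tool_pos'],np.degrees(2*np.arctan2(s['ee_rot'][2],s['ee_rot'][1])))
P=w.reshape(-1,3);P=P[~np.isnan(P).any(1)]
def rep(n,z0,z1,r):
    q=P[(np.hypot(P[:,0]-.581,P[:,1]-.3213)<r)&(P[:,2]>z0)&(P[:,2]<z1)]
    if len(q)>4: print(n,len(q),cv2.minAreaRect((q[:,:2]*1000).astype(np.float32)),np.median(q[:,2]))
rep('plates',.13,.172,.07);rep('plate tops',.159,.169,.07);rep('housing',.045,.055,.12);rep('tray',.066,.085,.045)
E
```

```text
clock: 14.7
tool_pos: [0.4691, -0.1, 0.2629]
ee_rot: [0.0, 0.99, 0.14, 0.001]
contact_force: [-0.2, -0.5, -3.1]
grip_width: 0.041
gripper_force: 45.0
clock: 15.9
tool_pos: [0.4381, 0.2894, 0.2603]
ee_rot: [0.0, 0.998, 0.063, -0.001]
contact_force: [0.3, -0.7, -2.8]
grip_width: 0.0412
gripper_force: 45.0
clock: 16.3
tool_pos: [0.4395, 0.3022, 0.2617]
ee_rot: [0.0, 0.998, 0.062, -0.0]
contact_force: [-0.3, -0.1, -3.8]
grip_width: 0.041
gripper_force: 45.0
[0.43964639 0.30216821 0.26186089] 7.089983273105371
plates 483 ((542.9234619140625, 317.2431640625), (4.879489898681641, 39.97622299194336), 7.2421183586120605) 0.16254224547027363
plate tops 328 ((542.9342651367188, 317.24456787109375), (4.8577961921691895, 39.97622299194336), 7.2421183586120605) 0.1631532764157266
housing 11305 ((573.69287109375, 321.23748779296875), (135.5869598388672, 149.0409698486328), 7.197267055511475) 0.04934857930507852
tray 3338 ((578.2764892578125, 321.9956359863281), (75.91510009765625, 56.90070343017578), 7.682629108428955) 0.07156010300551915
```

View pics/w4.png

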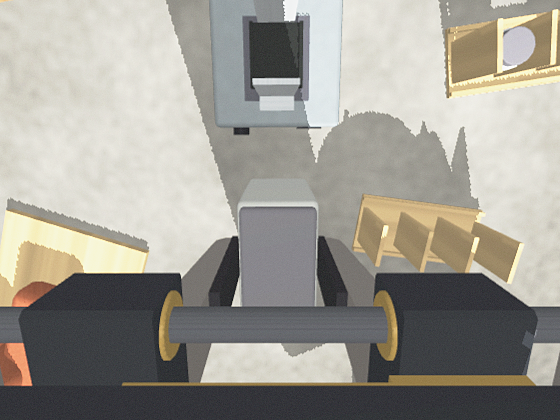

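The held jar's lid is at about (278,260) and upright. The mixer tray is ahead at (275,45), with its near plate top at (277,95). I'll check the jar's offset in the grip.

```bash
python3 - <<'E'
from h import *
c=dict(np.load('pics/w4.npz'));w=world(c)
t=np.array([.4396,.3022,.2619]);a=np.radians(7.1);R=np.array([[np.cos(a),np.sin(a)],[-np.sin(a),np.cos(a)]])
q=w[200:340,200:360].reshape(-1,3);q=q[~np.isnan(q).any(1)];z=q[:,2]-t[2];d=(q[:,:2]-t[:2])@R.T
m=(abs(z-.046)<.006)&(abs(d[:,1])<.022);print('lid z',np.median(z[m]),'x',np.percentile(d[m,0],[0,1,50,99,100]),'y',np.percentile(d[m,1],[1,99]))
b=(z>.0)&(z<.036)&(abs(d[:,1])<.015);print('face x',np.percentile(d[b,0],[5,50,95]),b.sum())
# tilt: lid plane fit
A=np.c_[d[m],np.ones(m.sum())];print('slopes',np.linalg.lstsq(A,z[m],rcond=None)[0])
E
```

```text
lid z 0.04507605714123819 x [-0.02334863 -0.02213743  0.00477307  0.02878747  0.02927088] y [-0.02002605  0.02118259]
face x [0.02867351 0.0302637  0.03077574] 158
slopes [-0.00934717 -0.0013965   0.04508891]
```

```bash
python3 -m pendant '1 0.1 0 0;2 0.3 0 0;3 0.4 0 0;3 0.4 0 0;2.5 0.4 0 0;1.6 0.2 0 0;1 0.1 0 0;0 0 -1 0;0 0 -2 0;0 0 -1 0;0 0 0 0;0 0 0 0'
python3 - <<'E'
from h import *
for n in('top','scene'):
    c=grab(n,n+'5');w=world(c)
    P=w.reshape(-1,3);P=P[~np.isnan(P).any(1)]
cv2.imwrite('pics/s5c.png',cv2.resize(c['pixels'][150:330,340:540,::-1],None,fx=3,fy=3))
E
```

```text
clock: 17.55
tool_pos: [0.5804, 0.3221, 0.2222]
ee_rot: [-0.0, 0.998, 0.062, -0.0]
contact_force: [-0.8, 1.1, -2.5]
grip_width: 0.0409
gripper_force: 45.0
```

View pics/s5c.png

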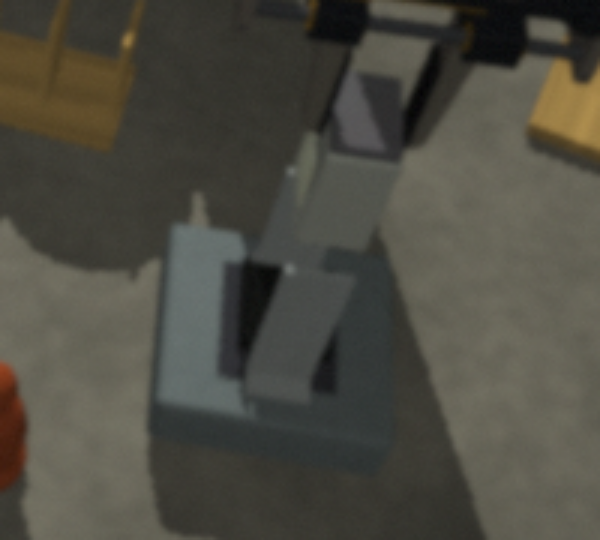

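The crop shows the jar above and between the two end plates, aligned with them. Lowering stepwise.

```bash
python3 -m pendant '0 0 -0.5 0;0 0 -1 0;0 0 -1 0;0 0 -1 0;0 0 -1 0;0 0 -1 0;0 0 -1 0;0 0 0 0;0 0 0 0'; python3 -m pendant '0 0 -1 0;0 0 -1 0;0 0 -1 0;0 0 -0.5 0;0 0 0 0;0 0 0 0'
```

```text
clock: 18.55
tool_pos: [0.5806, 0.322, 0.1567]
ee_rot: [0.0, 0.998, 0.062, -0.0]
contact_force: [-0.7, -0.1, -2.6]
grip_width: 0.0411
gripper_force: 45.0
clock: 19.15
tool_pos: [0.5807, 0.3221, 0.1219]
ee_rot: [0.0, 0.998, 0.062, -0.0]
contact_force: [0.6, 0.5, -3.0]
grip_width: 0.0411
gripper_force: 45.0
```

```bash
python3 -m pendant '0 0 -0.3 0;0 0 -0.3 0;0 0 0 0;0 0 0 0'; python3 -m pendant '0 0 -0.2 0;0 0 -0.2 0;0 0 0 0;0 0 0 0'
```

```text
clock: 19.55
tool_pos: [0.5807, 0.3221, 0.116]
ee_rot: [0.0, 0.998, 0.062, -0.0]
contact_force: [-1.0, 0.3, -2.5]
grip_width: 0.041
gripper_force: 45.0
clock: 19.95
tool_pos: [0.581, 0.3223, 0.1126]
ee_rot: [-0.0, 0.998, 0.062, 0.0]
contact_force: [-0.6, -0.3, 3.7]
grip_width: 0.0413
gripper_force: 45.0
```

```bash
python3 -m pendant '0 0 -0.2 0;0 0 -0.2 0;0 0 -0.2 0;0 0 -0.1 0;0 0 0 0;0 0 0 0'; python3 -m pendant '0 0 -0.1 0;0 0 -0.1 0;0 0 0 0;0 0 0 0'
```

```text
clock: 20.55
tool_pos: [0.5811, 0.3223, 0.1057]
ee_rot: [-0.0, 0.998, 0.062, 0.001]
contact_force: [-1.4, -0.7, 7.8]
grip_width: 0.0411
gripper_force: 45.0
clock: 20.95
tool_pos: [0.5812, 0.3223, 0.104]
ee_rot: [-0.0, 0.998, 0.062, 0.001]
contact_force: [-1.3, -0.9, 10.6]
grip_width: 0.0406
gripper_force: 45.0
```

```bash
python3 -m pendant '0 0 -0.1 0;0 0 -0.1 0;0 0 0 0;0 0 0 0;0 0 0 0;0 0 0 0;0 0 0 0;0 0 0 0;0 0 0 0;0 0 0 0;0 0 0 0;0 0 0 0'
python3 - <<'E'
from h import *
c=grab('scene','s6')
w=world(c);P=w.reshape(-1,3);P=P[~np.isnan(P).any(1)]
for z0,z1 in((.14,.156),(.055,.085)):
    q=P[(np.hypot(P[:,0]-.5805,P[:,1]-.322)<.032)&(P[:,2]>z0)&(P[:,2]<z1)];print(len(q),np.percentile(q[:,2],[10,50,90]) if len(q) else '')
E
```

```text
clock: 22.15
tool_pos: [0.5816, 0.3225, 0.1039]
ee_rot: [-0.0, 0.998, 0.062, 0.001]
contact_force: [-5.1, -3.2, 23.2]
grip_width: 0.0413
gripper_force: 45.0
519 [0.14731255 0.1499843  0.15210575]
103 [0.06139511 0.06655592 0.07676656]
```

The force jumped at the stop with no further travel, and the lid top at 0.150 matches 62 + 88 mm, so the tray is fully down. I'll hold a bit longer, then lift out.

```bash
python3 -m pendant '0 0 0 0;0 0 0 0;0 0 0 0;0 0 0 0;0 0 0 0;0 0 0 0;0 0 0 0;0 0 0 0'
python3 -m pendant '0 0 0.3 0;0 0 0.4 0;0 0 0.5 0;0 0 0.8 0;0 0 1 0;0 0 1.5 0;0 0 1.5 0;0 0 1.5 0;0 0 1.5 0;0 0 2 0;0 0 0 0'
python3 -m pendant '0 0 1.5 0;0 0 2 0;0 0 1 0;0 0 0 0'
```

```text
clock: 23.0
tool_pos: [0.5816, 0.3224, 0.1038]
ee_rot: [-0.0, 0.998, 0.062, 0.001]
contact_force: [-4.9, -3.0, 22.8]
grip_width: 0.0412
gripper_force: 45.0
clock: 24.1
tool_pos: [0.5823, 0.323, 0.2147]
ee_rot: [-0.001, 0.998, 0.062, 0.002]
contact_force: [0.8, -0.2, -2.6]
grip_width: 0.0409
gripper_force: 45.0
clock: 24.5
tool_pos: [0.5814, 0.3225, 0.2575]
ee_rot: [-0.001, 0.998, 0.062, 0.001]
contact_force: [-0.3, 0.6, -3.4]
grip_width: 0.0415
gripper_force: 45.0
```

```bash
python3 -m pendant '0 -1 0 0;-0.3 -2 0 0;-0.3 -3 0 0;-0.3 -3.5 0 0;-0.3 -3.5 0 0;-0.3 -3.5 0 0;-0.3 -3.5 0 0;-0.3 -3.5 0 0;-0.3 -3.5 0 0;-0.3 -3.5 0 0;-0.3 -3.5 0 0;-0.3 -3.5 0 0'
python3 -m pendant '-0.3 -3.5 0 0;-0.3 -3.5 0 0;-0.3 -3.5 0 0;-0.3 -3.5 0 0;-0.3 -3.5 0 0;-0.4 -3 0 0;-0.4 -2 0 0;-0.4 -1.5 0 0;-0.3 -0.5 0 0;0 0 0 0;0 0 0 0'
python3 -m pendant '0 0 -2 0;0 0 -3 0;0 0 -3 0;0 0 -3 0;0 0 -2 0;0 0 -2 0;0 0 -1 0;0 0 0 0;0 0 0 0'
```

```text
clock: 25.7
tool_pos: [0.5457, -0.0554, 0.2552]
ee_rot: [0.0, 0.998, 0.062, -0.001]
contact_force: [-0.9, -0.4, -2.4]
grip_width: 0.0413
gripper_force: 45.0
clock: 26.8
tool_pos: [0.5174, -0.2972, 0.2559]
ee_rot: [-0.0, 0.998, 0.062, -0.0]
contact_force: [-0.1, 0.3, -3.4]
grip_width: 0.0413
gripper_force: 45.0
clock: 27.7
tool_pos: [0.5183, -0.2977, 0.0967]
ee_rot: [0.0, 0.998, 0.063, 0.0]
contact_force: [-0.7, -0.0, -2.0]
grip_width: 0.041
gripper_force: 45.0
```

```bash
python3 -m pendant '0.2 0 -0.5 0;0 0 -0.4 0;0 0 -0.2 0;0 0 0 0;0 0 0 0'; python3 -m pendant '0 0 -0.1 0;0 0 0 0;0 0 0 0'; python3 -m pendant '0 0 -0.1 0;0 0 0 0;0 0 0 0'
```

```text
clock: 28.2
tool_pos: [0.5197, -0.298, 0.0851]
ee_rot: [0.0, 0.998, 0.062, 0.0]
contact_force: [0.4, 0.0, -2.7]
grip_width: 0.0414
gripper_force: 45.0
clock: 28.5
tool_pos: [0.5197, -0.298, 0.084]
ee_rot: [0.0, 0.998, 0.062, 0.0]
contact_force: [-0.3, 0.2, -3.2]
grip_width: 0.0413
gripper_force: 45.0
clock: 28.8
tool_pos: [0.5198, -0.298, 0.084]
ee_rot: [0.0, 0.998, 0.062, 0.0]
contact_force: [-2.0, 0.9, 6.4]
grip_width: 0.0415
gripper_force: 45.0
```

Contact. Releasing and retreating.

```bash
python3 -m pendant '0 0 0 0;0 0 0 0;0 0 0 0;0 0 0 0;0 0 0 0;0 0 0 0;0 0 2 0;0 0 3 0;0 0 3 0;0 0 4 0;0 0 4 0;0 0 3 0' 1
python3 -m pendant '-3 0 0 0;-4 0 0 0;-4 0 0 0;-3 0 0 0;0 0 0 0;0 0 0 0;0 0 0 0'
python3 - <<'E'
from h import *
c=grab('wrist','w7');print(lid(c,.52,-.298,.13)); c=grab('scene','s7');print(lid(c,.52,-.298,.13))
w=world(c)
P=w.reshape(-1,3);P=P[~np.isnan(P).any(1)];q=P[(np.hypot(P[:,0]-.5805,P[:,1]-.322)<.025)];print('tray z',np.median(q[:,2]))
E
```

```text
clock: 30.0
tool_pos: [0.5201, -0.2982, 0.2757]
ee_rot: [0.001, 0.998, 0.062, 0.001]
contact_force: [0.6, 0.6, 0.2]
grip_width: 0.0919
gripper_force: 0.0
clock: 30.7
tool_pos: [0.3806, -0.2982, 0.2732]
ee_rot: [0.0, 0.998, 0.062, 0.0]
contact_force: [-0.4, -0.7, 0.3]
grip_width: 0.0919
gripper_force: 0.0
(((518.7447509765625, -297.6455383300781), (57.73613357543945, 38.57164001464844), 8.455065727233887), array([ 0.5192, -0.2973,  0.1292]), 2588)
(((521.1702880859375, -297.5234680175781), (61.172489166259766, 41.67991256713867), 11.118508338928223), array([ 0.5233, -0.296 ,  0.1296]), 395)
tray z 0.07227940749866496
```

View pics/s7.png

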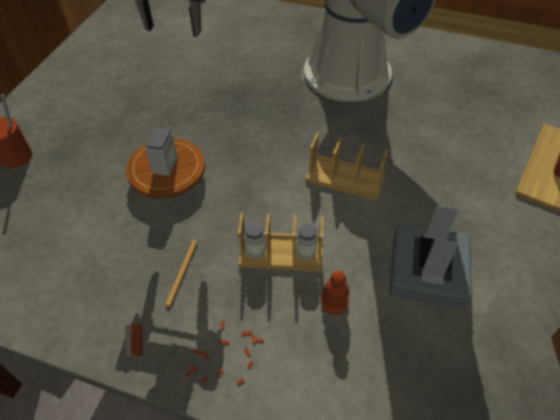

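The jar stands upright in the middle of the wheel (162,155), the tray is back up at 0.072, and the bystanders haven't moved.

```bash
python3 -c "from cell import ticket;print(ticket.sign_off())"
```

```text
the job is handed in; nothing more can be done
None
```

The job is handed in (no verdict was returned): the jar was set down, regrasped, pressed to the tray's stop for over 1 s and left upright and released within about 2 mm of the wheel's centre, the tray sprang back up, and the other jars, figurine and stick look undisturbed.

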